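# Draw five nuts from the parts hopper

### The job

Slide the yellow tray by its handle into the bay under the blue parts hopper until it is fully home against the back. Then pull the hopper's gate right out by its red knob so that all five nuts drop into the tray, and push the gate fully shut again, leaving the loaded tray in the bay. Do not disturb the other things on the bench.

Things in the scene. Friction and masses are not known exactly. Their poses are not given: they have to be found in the camera images.
- hopper: Blue sheet-metal parts hopper on a stand, fixed to the bench. Origin on the bench top under the centre of its 60 x 60 mm outlet; x points to its back, y to its left (where the gate comes out), z up. Open-topped bin: sides at y +-33 mm, upright front at x -33 mm, back sloping out to x 70 mm, top at z 150 mm. Under it a deck (z 46 to 51 mm, 66 mm square opening) on two cheeks.
- bay_mouth (a point): Middle of the front opening of the tray bay under the hopper, on the bench top, at hopper x -46, y 0. The bay is 100 mm wide between the cheeks and 46 mm high; flared guides 26 mm high lead in (from y +-53 at x -45 to y +-66 mm at x -69 mm).
- bay_stop (a point): Middle of the bay's back stop, on the bench top, at hopper x 44, y 0. With the tray (88 mm) pushed against the stop, the tray's origin lies at the hopper's origin, with 6 mm of side play each way.
- gate (a joint): Slide gate of the hopper, in m: 0 = shut against its stop (as at the start), 0.074 = fully out against its stop; the outlet is quite clear from 0.068. It moves along the hopper's +y. Friction 3 N, no spring, stays where it is left.
- gate_knob (a point): Centre of the gate's grip: an upright red cylindrical knob, 20 mm in diameter, z 70 to 104 mm above the bench (this point at 87 mm), on a thinner stem above the 4 mm steel gate blade (blade top z 56 mm). At hopper x 0, y 110 mm when shut; it moves with the gate (y = 110 mm + gate). The bin's side wall is at hopper y 33 mm.
- tray: Loose yellow tray, 0.25 kg nominal, standing on the bench, 88 x 88 mm outside, 36 mm high, walls and floor 4 mm. Origin under its centre; x points away from its handle, y to its left, z up. A flat strap (18 mm wide, 8 mm high) joins it to its handle in front.
- tray_handle (a point): Centre of the grip of the tray's black handle: an upright plate 12 mm thick (along tray y), 36 mm long (along tray x), from the bench to 52 mm height; this point is at tray x -110, y 0, z 33 mm. Grip it across its thickness. Nearby, a fixed flexible-shaft hose of the bench arches up to 0.25 m above the top, from the bench edge to the left of this handle to the bench left of the hopper: pass well above it or to its right.
- nut_0: Steel hex nut, 24 x 27 x 13 mm, origin at the centre of its underside. One of five in the hopper, lying on the shut gate at the start.
- nut_1: Steel hex nut, 24 x 27 x 13 mm, origin at the centre of its underside. One of five in the hopper, lying on the shut gate at the start.
- nut_2: Steel hex nut, 24 x 27 x 13 mm, origin at the centre of its underside. One of five in the hopper, lying on the shut gate at the start.
- nut_3: Steel hex nut, 24 x 27 x 13 mm, origin at the centre of its underside. One of five in the hopper, lying on the shut gate at the start.
- nut_4: Steel hex nut, 24 x 27 x 13 mm, origin at the centre of its underside. One of five in the hopper, lying on the shut gate at the start.
- flux_bottle: Bystander, to be left alone: white bottle with a blue cap, 47 mm wide, 84 mm high, origin at the centre of its underside.
- tea_mug: Bystander, to be left alone: blue mug, 84 mm wide, 96 mm high, origin at the centre of its underside.
- paste_tin: Bystander, to be left alone: round tin with a red lid, 65 mm wide, 32 mm high, origin at the centre of its underside.
- emery_roll: Bystander, to be left alone: brown roll of emery tape, 60 mm wide, 25 mm high, origin at the centre of its underside.

How it is judged:
By the outcome, as a careful person would: the job done as asked, in the order asked, and still so for the second after the job is handed in, with the robot touching nothing.
It also fails if it takes over 61 s, if anything falls off the work surface, if the arm or the gripper's body presses on something with over 40 N, if the wrist force passes 120 N, or if a joint passes its speed limit or range.

### The arm

A 6-joint arm with a two-finger parallel gripper is mounted at the origin on a cart in front of the work surface, level with it; the furniture and walls round the work are solid. World frame = base frame: x ahead of the robot, y to its left, z up, the work surface at z = 0. Lengths are in m, angles in rad, forces in N, time in s.
With the tool pointing down it reaches from about 0.35 to 0.925 m from the base axis. Payload 6.4 kg.
Tool frame: the origin (TCP) lies on the centre line of the jaws, within the pads' length; the fingertips stand 22 mm ahead of it and the grasp point (between the pads) lies 3 mm ahead of it (bot.tips_ahead is the distance from the TCP to the fingertips, in m); z points along the fingers, y is the direction in which the jaws open and shut (so a half turn about z gives the same grasp; the last joint's range is limited). The gripper opens to 94 mm and grips with 3 to 60 N. Pads are 16 mm wide; open, the fingers measure 119 mm over their backs; the gripper's body (75 mm by 177 mm) begins 78 mm behind the grasp point.
Start: joints at [-1.323, 0.245, 1.558, -0, 1.339, -0.174], TCP at [0.266, -0.593, 0.197] pointing down, gripper open.
Joint ranges: [-3.13, 3.13], [-1.02, 2.26], [0.13, 2.54], [-0.95, 4.09], [0.21, 2.88], [-2.74, 2.74]. Speed limits (rad/s): [2.57, 2.57, 3.14, 3.14, 3.14, 3.14].

### API

Orientations are given as a unit quaternion [x, y, z, w].
In Python, from station import bot gives the robot as it stands.
- The arm moves only by the shell command python3 -m pendant 'ROWS' [FORCE]. ROWS is JSON, a list that holds one entry, the list of rows, each a list of 7 numbers: the opening, from -1 (shut) to 1 (fully open), so that 0 is half open, then the shift along the world's x, y, z in m, then the turn, a rotation vector about the world's x, y, z in degrees. A call has 1 to 8 rows; each row is the pose to reach, as a shift and turn from the pose measured when the call began; what a row does not reach only later rows make up. A row lasts 1/8 s, in which the tool goes at most 62.5 mm and 10.7 degrees, less where a joint would pass 70% of its speed; a pose out of reach is approached as far as the arm can. A call with a gripper value outside its range is refused whole. The fingers move at their own pace and stop on an object; FORCE is the grip in N (left out, the last holds). Time passes only in rows, so rows that repeat a pose let the fingers close. It gives the time, the measured TCP pose, the force and the opening at its end, in the units of the state.
- bot.sense(): the state, without advancing time (a new reading comes with each control period).
- bot.snapshot(name): name is "scene" or "top" or "wrist"; returns a dict with "pixels" (480x640x3 uint8, red, green, blue), "intrinsics" (3x3 intrinsics, pixels), "distortion" ([k1, k2, p1, p2, k3] as OpenCV has them; the pictures are not rectified), "cam_to_world" (4x4, takes a point from camera to world coordinates); the wrist camera has in their place "tool_from_camera" (4x4, takes a point from camera to tool coordinates, whose origin is the TCP and whose axes are the flange's). Camera axes: x right, y up, looking along -z (the intrinsics and any distortion apply to the point x, -y, -z); pixel columns grow to the right and rows downward; lengths in m; the calibration is good to about 2 mm. A picture is of the moment at which its call begins: read the wrist's pose just before it. There is no depth.
- bot.close_job(): hands the job in, once; it reports no verdict.
Trained networks look in a picture, given as the dict that the camera call returned (one of the last four; its "shot" number tells which), for a name from the list of things; names that differ only in an ending like _2 or _b are one class to them, and where a whole thing is asked for, a point or a joint stands for the part that bears it (a point fixed in the world has none). Each returns a list of dicts, best first, with "conf" (0 to 1); they miss things now and then, are a little off and sometimes report something else, mostly with a low value. They report only what shows in the picture. A call takes as long as a camera call.
- bot.trace(picture, target): "mask" (480x640 bool, what is visible of it).
- bot.place_of(picture, target): "location" ([x, y, z] in m, in world coordinates, good to about 4 mm: a listed point, or the origin of a listed thing).
The state is a dict: "clock": time; "joint_positions": joint angles; "joint_velocities": joint speeds; "joint_torque": joint torques, N m; "ee_pos": TCP position; "eef_rot": TCP orientation; "force": force on the tool from outside, world axes, zero at the start; "moment": the same for the moment, N m; "finger_gap": opening from 0.0 (shut) to 1.0 (fully open).
Only numpy, scipy, OpenCV 4.12 (cv2) and the standard library are available. Lean on these libraries where they do the work, as an engineer would, in place of code of your own. Each camera call takes 0.05 s, during which the arm holds its last target.

## Working session

There is one attempt and no reset: what is moved stays moved. The work goes in short steps, Python scripts to look and compute and a shell command to move; the robot and the scene stay as the last step left them, time stands still between calls to the robot, and variables do not carry over. Pictures are saved under pics/ and viewed, and the job is handed in when it is done.

```bash
mkdir -p pics; ls; cat > h.py <<'E'
import numpy as np, cv2
from station import bot
def save(p,n): cv2.imwrite('pics/'+n+'.png', cv2.cvtColor(p['pixels'],cv2.COLOR_RGB2BGR))
E
python3 - <<'E'
from h import *
s=bot.sense(); print(s['clock'],s['ee_pos'],s['eef_rot'],s['finger_gap'])
for n in ['scene','top']:
    p=bot.snapshot(n); save(p,n+'0')
    for t in ['hopper','bay_mouth','bay_stop','gate_knob','tray','tray_handle','flux_bottle','tea_mug','paste_tin','emery_roll','nut_0']:
        print(n,t,[(np.round(r['location'],3).tolist(),round(r['conf'],2)) for r in bot.place_of(p,t)][:5])
print(bot.sense()['clock'])
E
```

```text
pics
0.0 [ 0.26596669 -0.59241578  0.19597049] [ 9.77839885e-01  2.09351982e-01 -4.58643404e-05 -9.50733806e-04] 0.999908390779678
scene hopper [([0.671, -0.258, -0.002], 0.84)]
scene bay_mouth []
scene bay_stop [([0.708, -0.252, -0.001], 0.75), ([0.481, -0.093, -0.0], 0.41), ([0.67, -0.258, -0.003], 0.34)]
scene gate_knob [([0.644, -0.147, 0.087], 0.8)]
scene tray [([0.471, -0.362, -0.004], 0.78)]
scene tray_handle [([0.379, -0.303, 0.032], 0.67)]
scene flux_bottle [([0.785, -0.104, 0.003], 0.81), ([0.646, -0.145, 0.089], 0.58)]
scene tea_mug [([0.762, -0.012, 0.0], 0.56)]
scene paste_tin [([0.712, 0.092, 0.001], 0.75), ([0.66, -0.274, 0.057], 0.72)]
scene emery_roll [([0.48, -0.092, -0.001], 0.55)]
scene nut_0 [([0.65, -0.245, 0.056], 0.5), ([0.671, -0.252, 0.068], 0.47), ([0.664, -0.273, 0.056], 0.38)]
top hopper [([0.668, -0.257, 0.002], 0.97)]
top bay_mouth [([0.676, -0.237, 0.056], 0.69), ([0.656, -0.277, 0.053], 0.42)]
top bay_stop []
top gate_knob [([0.649, -0.149, 0.087], 0.86)]
top tray [([0.473, -0.362, 0.003], 0.97), ([0.65, -0.152, 0.085], 0.32)]
top tray_handle [([0.38, -0.305, 0.029], 0.71), ([0.656, -0.275, 0.058], 0.45)]
top flux_bottle [([0.784, -0.104, 0.002], 0.68), ([0.655, -0.279, 0.054], 0.35)]
top tea_mug [([0.759, -0.009, -0.003], 0.91)]
top paste_tin [([0.713, 0.094, -0.003], 0.59), ([0.786, -0.103, -0.001], 0.57)]
top emery_roll [([0.482, -0.09, -0.005], 0.64)]
top nut_0 [([0.685, -0.267, 0.05], 0.63), ([0.656, -0.277, 0.058], 0.59), ([0.679, -0.241, 0.053], 0.49), ([0.667, -0.256, 0.07], 0.49)]
1.2
```

View pics/scene0.png

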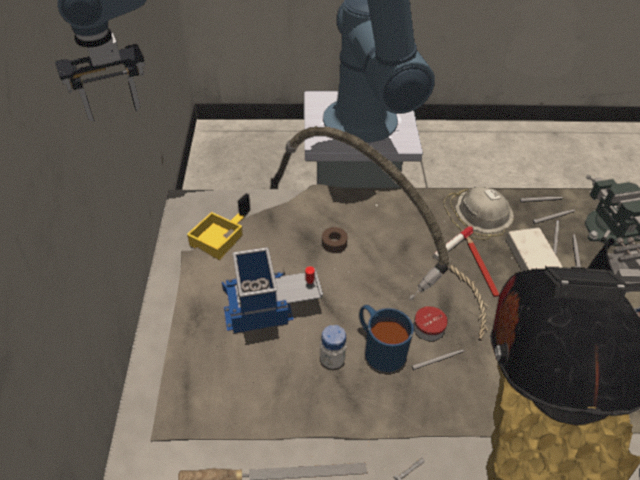

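View pics/top0.png

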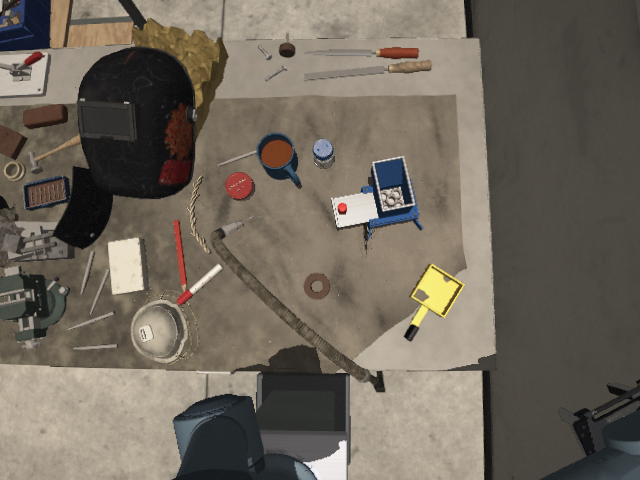

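```bash
python3 - <<'E'
from h import *
p=bot.snapshot('top'); 
for t in ['tray','tray_handle','hopper','gate_knob']:
    m=bot.trace(p,t)
    if m: 
        m=m[0]['mask'].astype(np.uint8); r=cv2.minAreaRect(cv2.findNonZero(m)); print(t,m.sum(),r)
np.savez('top.npz',**{k:p[k] for k in ['pixels','intrinsics','distortion','cam_to_world']})
a=p['pixels'][140:350,320:480]; 
cv2.imwrite('pics/crop.png',cv2.cvtColor(cv2.resize(a,None,fx=2.85,fy=2.85,interpolation=cv2.INTER_CUBIC),cv2.COLOR_RGB2BGR))
q=bot.snapshot('scene');np.savez('scene.npz',**{k:q[k] for k in ['pixels','intrinsics','distortion','cam_to_world']})
for z in (p,q): print(z['cam_to_world'].round(3).tolist(),z['intrinsics'].tolist(),z['distortion'])
E
```

```text
tray 1714 ((427.4747619628906, 305.735107421875), (41.32447052001953, 76.07459259033203), 30.5792236328125)
tray_handle 1793 ((427.1094970703125, 305.814697265625), (42.34192657470703, 76.58332824707031), 30.5792236328125)
hopper 3754 ((373.3637390136719, 200.07310485839844), (76.7720718383789, 83.61231994628906), 77.73522186279297)
gate_knob 1419 ((368.1870422363281, 206.51327514648438), (30.7470645904541, 72.05216979980469), 78.11134338378906)
[[0.004, 0.99, -0.138, 0.446], [-1.0, 0.0, -0.027, -0.148], [-0.027, 0.138, 0.99, 1.031], [0.0, 0.0, 0.0, 1.0]] [[445.0383920224717, 0.0, 328.5252158238958], [0.0, 445.0383920224717, 239.24625554083207], [0.0, 0.0, 1.0]] [-0.07348975  0.          0.          0.          0.        ]
[[0.015, -0.733, 0.68, 1.396], [1.0, 0.002, -0.02, -0.16], [0.013, 0.68, 0.733, 0.991], [0.0, 0.0, 0.0, 1.0]] [[589.993261507284, 0.0, 316.035261892842], [0.0, 589.993261507284, 243.02076721996985], [0.0, 0.0, 1.0]] [-0.05057793  0.          0.          0.          0.        ]
```

View pics/crop.png

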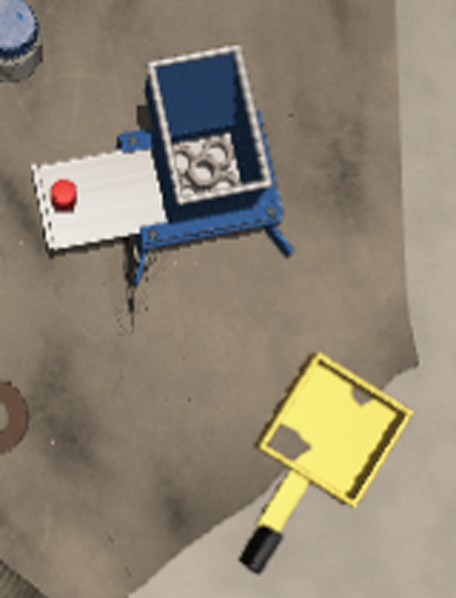

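```bash
cat >> h.py <<'E'
def ray(p,uv):
    uv=np.array(uv,float).reshape(-1,1,2)
    n=cv2.undistortPoints(uv,np.array(p['intrinsics']),np.array(p['distortion'])).reshape(-1,2)
    d=np.c_[n[:,0],-n[:,1],-np.ones(len(n))]@p['cam_to_world'][:3,:3].T
    return p['cam_to_world'][:3,3],d
def atz(p,uv,z):
    o,d=ray(p,uv); return o+d*((z-o[2])/d[:,2])[:,None]
def proj(p,X):
    T=np.linalg.inv(p['cam_to_world']);c=np.atleast_2d(X)@T[:3,:3].T+T[:3,3]
    c=c*[1,-1,-1]
    return cv2.projectPoints(c,np.zeros(3),np.zeros(3),np.array(p['intrinsics']),np.array(p['distortion']))[0].reshape(-1,2)
E
python3 - <<'E'
from h import *
t=np.load('top.npz');s=np.load('scene.npz')
c=lambda L:np.array(L)/2.85+[320,140]-0.3
def rep(n,L,z):
    P=atz(t,c(L),z)[:,:2]; print(n,P.round(3).tolist(),'mean',P.mean(0).round(4))
    if len(P)==4: 
        for i in range(4):
            e=P[(i+1)%4]-P[i]; print('  len',np.hypot(*e).round(4),'ang',np.degrees(np.arctan2(e[1],e[0])).round(1))
rep('tray',[(318,352),(412,410),(355,505),(260,445)],.036)
rep('bin',[(150,65),(240,46),(272,185),(177,206)],.150)
rep('handle',[(261,548)],.052); rep('knob',[(63,193)],.104)
rep('bladeend',[(33,165),(48,252)],.054)
# hose: for points on scene curve, find match along top curve
T=np.array([(378,382),(360,372),(335,355),(310,337),(280,312),(255,285),(235,260),(217,235)],float)
S=np.array([(275,187),(288,150),(305,133),(325,130),(350,138),(380,158),(405,182),(425,210),(437,238),(443,265)],float)
def dens(P):
    u=np.linspace(0,len(P)-1,150);i=np.arange(len(P));return np.c_[np.interp(u,i,P[:,0]),np.interp(u,i,P[:,1])]
Td,Sd=dens(T),dens(S);o1,d1=ray(t,Td);o2,d2=ray(s,Sd)
for k in range(0,150,12):
    best=None
    for j in range(150):
        A=np.c_[d1[k],-d2[j]];x=np.linalg.lstsq(A,o2-o1,rcond=None)[0]
        a=o1+d1[k]*x[0];b=o2+d2[j]*x[1];e=np.linalg.norm(a-b)
        if best is None or e<best[0]:best=(e,(a+b)/2,j)
    print(Td[k].round(),best[1].round(3),round(best[0],4),best[2])
E
```

```text
tray [[0.531, -0.351], [0.485, -0.423], [0.412, -0.377], [0.458, -0.304]] mean [ 0.4714 -0.3636]
  len 0.0856 ang -122.1
  len 0.0869 ang 147.5
  len 0.0863 ang 57.6
  len 0.0864 ang -32.9
bin [[0.728, -0.213], [0.742, -0.278], [0.639, -0.298], [0.624, -0.231]] mean [ 0.6834 -0.2549]
  len 0.0665 ang -77.7
  len 0.1044 ang -168.8
  len 0.0692 ang 102.6
  len 0.1049 ang 9.8
handle [[0.38, -0.301]] mean [ 0.3802 -0.3007]
knob [[0.644, -0.15]] mean [ 0.6436 -0.1504]
bladeend [[0.677, -0.127], [0.607, -0.139]] mean [ 0.6421 -0.1328]
[378. 382.] [ 0.261 -0.234 -0.023] 0.0 0
[368. 376.] [ 0.294 -0.204  0.099] 0.0008 13
[357. 370.] [ 0.316 -0.179  0.162] 0.0002 24
[343. 360.] [ 0.34  -0.152  0.207] 0.0006 35
[329. 350.] [ 0.359 -0.127  0.226] 0.0002 45
[315. 340.] [ 0.378 -0.102  0.237] 0.0009 54
[299. 327.] [ 0.4   -0.074  0.242] 0.0004 63
[282. 313.] [ 0.424 -0.043  0.239] 0.0004 72
[267. 298.] [ 0.451 -0.018  0.238] 0.0017 79
[254. 283.] [0.478 0.01  0.228] 0.0005 88
[242. 269.] [0.504 0.032 0.22 ] 0.0012 96
[231. 255.] [0.532 0.06  0.198] 0.0002 107
[221. 241.] [0.564 0.09  0.163] 0.0002 121
```

```bash
python3 -m pendant '[[[0,0.02,0.05,0,0,0,-10],[0,0.04,0.1,0,0,0,-20],[0,0.06,0.15,0,0,0,-30],[0,0.08,0.2,0,0,0,-40],[0,0.1,0.25,0,0,0,-50],[0,0.113,0.289,0,0,0,-56.6],[0,0.113,0.289,-0.04,0,0,-56.6],[0,0.113,0.289,-0.04,0,0,-56.6]]]' 40; python3 - <<'E'
from h import *
for n in ['scene','wrist']: save(bot.snapshot(n),n+'1')
E
```

```text
clock: 2.5
ee_pos: [0.3779, -0.3019, 0.1546]
eef_rot: [0.96, -0.279, -0.002, -0.002]
force: [0.2, 0.2, 0.5]
finger_gap: 0.502
```

View pics/scene1.png

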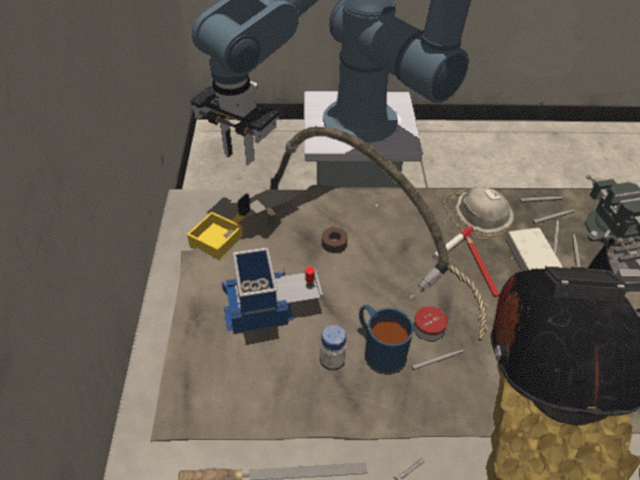

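View pics/wrist1.png

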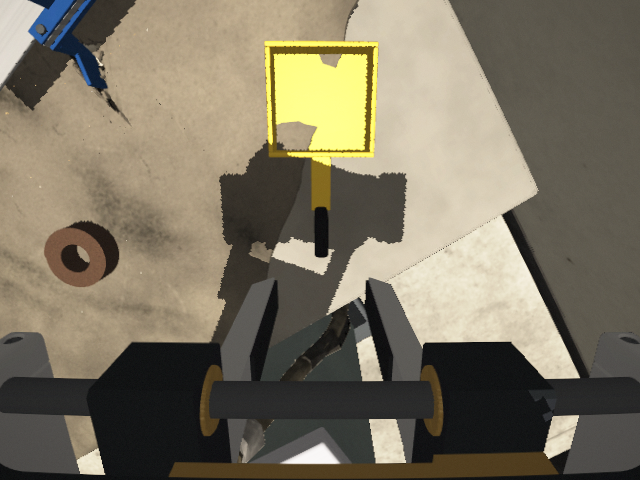

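```bash
python3 -m pendant '[[[0,0.001,-0.001,-0.05,0,0,0],[0,0.001,-0.001,-0.1,0,0,0],[0,0.001,-0.001,-0.1155,0,0,0],[0,0.001,-0.001,-0.1155,0,0,0],[-1,0.001,-0.001,-0.1155,0,0,0],[-1,0.001,-0.001,-0.1155,0,0,0],[-1,0.001,-0.001,-0.1155,0,0,0],[-1,0.001,-0.001,-0.1155,0,0,0]]]' 40
```

```text
clock: 3.6
ee_pos: [0.3804, -0.3056, 0.0426]
eef_rot: [0.96, -0.279, 0.0, 0.0]
force: [0.3, -0.2, 1.0]
finger_gap: 0.107
```

```bash
python3 -m pendant '[[[-1,0,0,0,0,0,4],[-1,0,0,0,0,0,12],[-1,0.005,0,0,0,0,20],[-1,0.015,0,0,0,0,28],[-1,0.03,0,0,0,0,36],[-1,0.045,0.001,0,0,0,41],[-1,0.06,0.0015,0,0,0,44.2],[-1,0.06,0.0015,0,0,0,44.2]]]'; python3 - <<'E'
from h import *
for n in ['top','wrist']:
    s=bot.sense();p=bot.snapshot(n); save(p,n+'2')
    print(s['finger_gap'],s['ee_pos'])
    if n=='top':
        for t in ['tray','tray_handle','hopper','gate_knob']: print(t,[np.round(r['location'],4).tolist() for r in bot.place_of(p,t)][:1])
        cv2.imwrite('pics/crop2.png',cv2.cvtColor(cv2.resize(p['pixels'][140:350,320:480],None,fx=2.85,fy=2.85,interpolation=cv2.INTER_CUBIC),cv2.COLOR_RGB2BGR))
E
```

```text
clock: 4.6
ee_pos: [0.4411, -0.3042, 0.0428]
eef_rot: [0.995, 0.103, 0.001, 0.0]
force: [-0.2, -0.9, 0.4]
finger_gap: 0.007
0.0071991295104243255 [ 0.44111279 -0.30419744  0.04278561]
tray [[0.4788, -0.0899, -0.0029]]
tray_handle [[0.6677, -0.2567, 0.004]]
hopper [[0.666, -0.2538, -0.0003]]
gate_knob [[0.6505, -0.1533, 0.0865]]
0.0011423909717587996 [ 0.43991629 -0.30406816  0.04253567]
```

View pics/crop2.png

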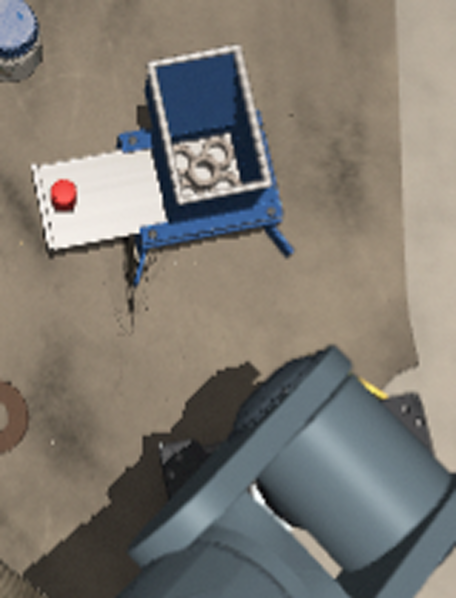

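View pics/wrist2.png

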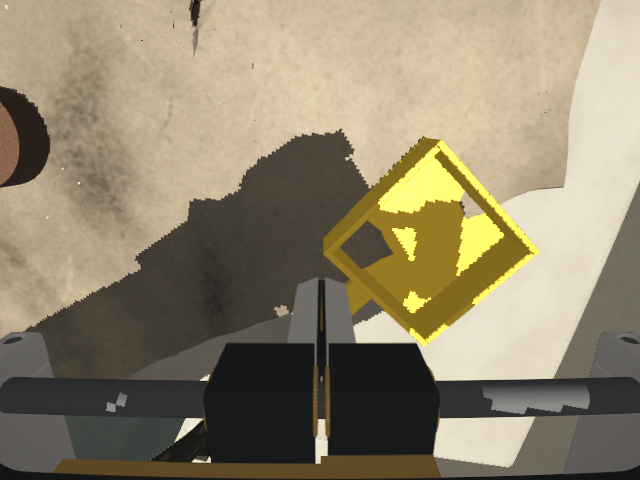

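```bash
cat >> h.py <<'E'
from scipy.spatial.transform import Rotation as R
def wrist():
    s=bot.sense();p=dict(bot.snapshot('wrist'))
    T=np.eye(4);T[:3,:3]=R.from_quat(s['eef_rot']).as_matrix();T[:3,3]=s['ee_pos']
    q=dict(p);q['cam_to_world']=T@np.array(p['tool_from_camera']);return p,q,s
E
python3 - <<'E'
from h import *
p,q,s=wrist()
print(s['ee_pos'],s['force'],q['tool_from_camera'])
for t in ['tray','tray_handle']: print(t,[(np.round(r['location'],4).tolist(),r['conf']) for r in bot.place_of(p,t)])
P=atz(q,[(440,140),(538,250),(425,345),(324,240)],.036);print(P.round(4),P.mean(0)); 
for i in range(4): e=P[(i+1)%4]-P[i];print(np.hypot(e[0],e[1]),np.degrees(np.arctan2(e[1],e[0])))
E
```

```text
[ 0.4399657  -0.30411587  0.04259906] [ 0.28613118 -0.01965752  0.72196991] [[ 2.59233218e-04  9.60691382e-01  2.77618444e-01  8.10470724e-02]
 [ 9.99999966e-01 -2.48056200e-04 -7.53831612e-05  3.91680019e-04]
 [-3.55497709e-06  2.77618455e-01 -9.60691414e-01 -1.88131146e-01]
 [ 0.00000000e+00  0.00000000e+00  0.00000000e+00  1.00000000e+00]]
tray [([0.4718, -0.3604, 0.0039], 0.73)]
tray_handle []
[[ 0.5309 -0.349   0.036 ]
 [ 0.4846 -0.4221  0.036 ]
 [ 0.4125 -0.3755  0.036 ]
 [ 0.4655 -0.3009  0.036 ]] [ 0.47339494 -0.36187813  0.036     ]
0.08649402086031241 -122.3602260704564
0.0858710263659964 147.12015579900327
0.09150805027158172 54.58509390187313
0.08118884952764614 -36.35974398568469
```

```bash
python3 -m pendant '[[[-1,0,0,0.06,0,0,0],[-1,0,0,0.12,0,0,0],[0,-0.03,0,0.15,0,0,0],[0,-0.06,0,0.15,0,0,-10],[0,-0.09,0,0.15,0,0,-20],[0,-0.09,0,0.15,0,0,-30],[0,-0.09,0,0.15,0,0,-44.2],[0,-0.09,0,0.15,0,0,-44.2]]]'; python3 - <<'E'
from h import *
p,q,s=wrist(); save(p,'wrist3'); print(s['ee_pos'],s['finger_gap'])
for t in ['tray','tray_handle']: print(t,[(np.round(r['location'],4).tolist(),r['conf']) for r in bot.place_of(p,t)])
p=bot.snapshot('scene');save(p,'scene3')
for t in ['tray','tray_handle']: print(t,[(np.round(r['location'],4).tolist(),r['conf']) for r in bot.place_of(p,t)])
E
```

```text
clock: 6.05
ee_pos: [0.3499, -0.3042, 0.1927]
eef_rot: [0.96, -0.281, 0.0, 0.0]
force: [0.1, 0.2, -0.3]
finger_gap: 0.497
[ 0.34990072 -0.30418963  0.19272377] 0.49747561921307587
tray [([0.4744, -0.3604, 0.0007], 0.81)]
tray_handle [([0.3759, -0.3012, 0.0278], 0.57)]
tray [([0.4689, -0.3589, -0.0009], 0.86), ([0.7851, -0.1055, 0.0024], 0.48), ([0.6457, -0.1505, 0.0856], 0.28)]
tray_handle [([0.3795, -0.3014, 0.0306], 0.79)]
```

View pics/wrist3.png

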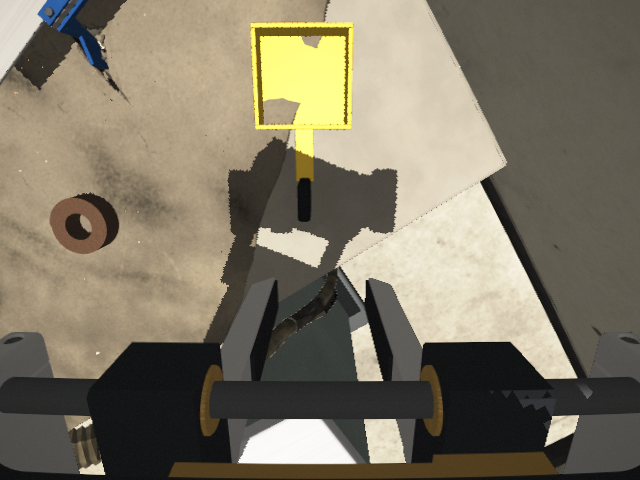

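View pics/scene3.png

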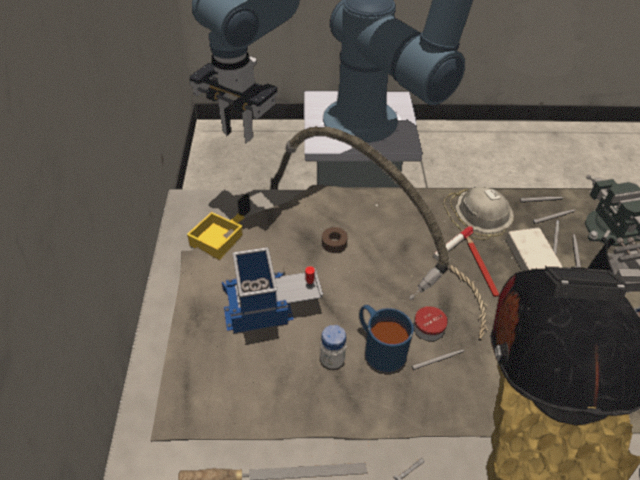

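```bash
python3 - <<'E'
from h import *
s=bot.sense(); print(bot.tips_ahead, s['joint_positions'].round(3) if hasattr(s['joint_positions'],'round') else s['joint_positions'])
S=np.load('scene.npz')
for dz in (0,-.022,-.06): print(dz,proj(S,s['ee_pos']+np.array([0,0,dz])))
T=R.from_quat(s['eef_rot']).as_matrix()
for g in (-.0235,.0235): print(proj(S,s['ee_pos']+T@[0,g,.022]))
# wrist projection of tips
p,q,s=wrist()
for g in (-.0235,.0235):
  for x in (-.008,.008): print('w',proj(q,s['ee_pos']+T@[x,g,.022]))
print('handle top in wrist',proj(q,[.3787,-.3037,.052]), atz(q,[(304,185),(304,215)],.052), atz(q,[(304,222)],.0))
E
python3 -c "
import cv2;a=cv2.imread('pics/scene3.png')[20:220,150:330];cv2.imwrite('pics/c3.png',cv2.resize(a,None,fx=3,fy=3,interpolation=2))"
```

```text
0.022 [-0.961 -0.206  2.024  0.     1.323  1.176]
0 [[238.16097878 140.74780201]]
-0.022 [[238.97060153 148.70671859]]
-0.06 [[240.32712456 162.01383167]]
[[247.51949968 152.25859337]]
[[230.51890237 145.21027585]]
w [[283.10975252 285.39863988]]
w [[282.33979003 261.26383385]]
w [[358.11237937 285.41478463]]
w [[358.87684336 261.28062409]]
handle top in wrist [[303.57085555 202.33950783]] [[ 0.39177108 -0.31270318  0.052     ]
 [ 0.36857619 -0.29755866  0.052     ]] [[ 0.35423993 -0.28540168  0.        ]]
```

View pics/c3.png

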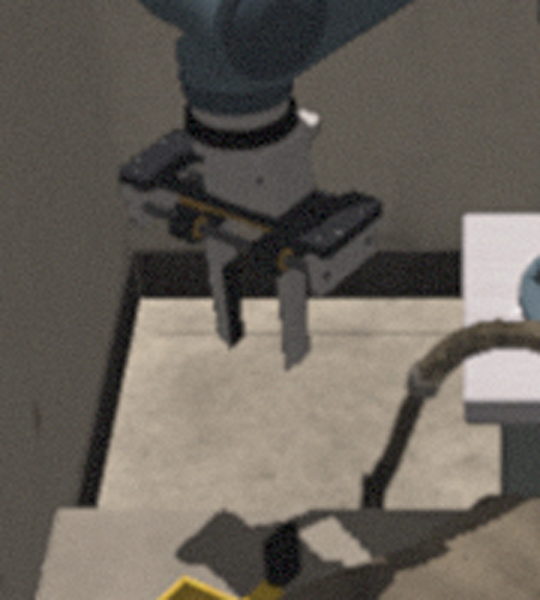

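```bash
python3 - <<'E'
from h import *
p,q,s=wrist(); save(p,'w4'); print(p['intrinsics'][0][0],p['distortion'],s['finger_gap'])
T=R.from_quat(s['eef_rot']).as_matrix()
for z in np.arange(-.03,.03,.006):
    print(round(z,3),[proj(q,s['ee_pos']+T@[x,g,z]).round(0).ravel().tolist() for x in (-.008,.008) for g in (-.0235,.0235)])
a=p['pixels'][240:480,180:460]
cv2.imwrite('pics/w4c.png',cv2.cvtColor(cv2.resize(a,None,fx=2.5,fy=2.5,interpolation=2),cv2.COLOR_RGB2BGR))
E
```

```text
362.08631409114264 [-0.04099432  0.          0.          0.          0.        ] 0.5023016454656688
-0.03 [[272.0, 327.0], [368.0, 327.0], [271.0, 297.0], [370.0, 297.0]]
-0.024 [[274.0, 321.0], [367.0, 321.0], [273.0, 292.0], [368.0, 292.0]]
-0.018 [[275.0, 316.0], [366.0, 316.0], [274.0, 287.0], [367.0, 287.0]]
-0.012 [[277.0, 310.0], [364.0, 310.0], [276.0, 283.0], [365.0, 283.0]]
-0.006 [[278.0, 305.0], [363.0, 305.0], [277.0, 278.0], [364.0, 278.0]]
-0.0 [[279.0, 301.0], [362.0, 301.0], [278.0, 274.0], [363.0, 274.0]]
0.006 [[280.0, 296.0], [361.0, 296.0], [279.0, 270.0], [362.0, 271.0]]
0.012 [[281.0, 292.0], [360.0, 292.0], [281.0, 267.0], [361.0, 267.0]]
0.018 [[282.0, 288.0], [359.0, 288.0], [282.0, 263.0], [360.0, 263.0]]
0.024 [[283.0, 284.0], [358.0, 284.0], [283.0, 260.0], [359.0, 260.0]]
```

View pics/w4c.png

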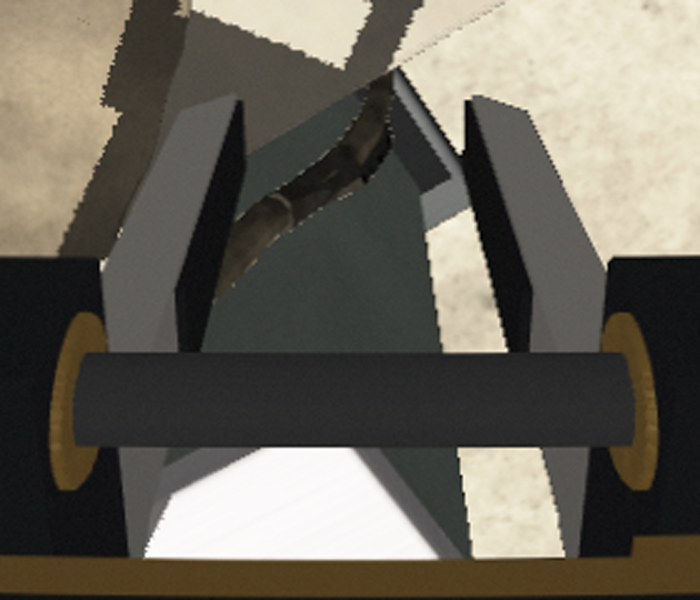

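```bash
python3 -m pendant '[[[0,0.029,0.001,-0.05,0,0,0],[0,0.029,0.001,-0.1,0,0,0],[0,0.029,0.001,-0.14,0,0,0],[0,0.029,0.001,-0.16,0,0,0],[0,0.029,0.001,-0.17,0,0,0],[0,0.029,0.001,-0.178,0,0,0],[0,0.029,0.001,-0.181,0,0,0],[0,0.029,0.001,-0.181,0,0,0]]]' 40; python3 - <<'E'
from h import *
p,q,s=wrist(); save(p,'wrist5')
E
```

```text
clock: 7.45
ee_pos: [0.3794, -0.3035, 0.0122]
eef_rot: [0.96, -0.279, 0.001, 0.001]
force: [1.3, 0.0, 0.7]
finger_gap: 0.499
```

View pics/wrist5.png

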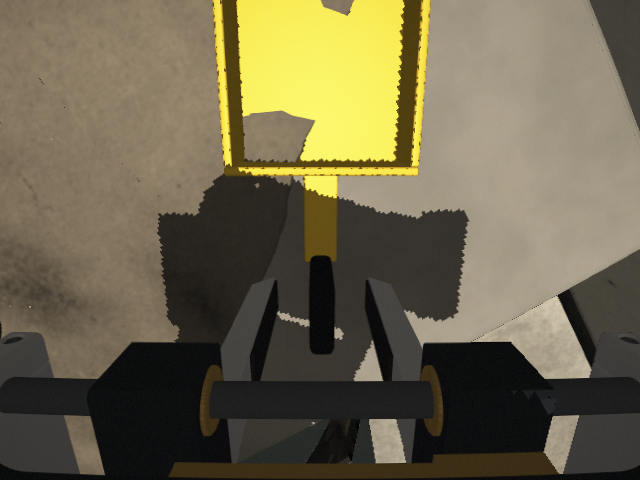

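```bash
python3 -m pendant '[[[-1,0,0,0,0,0,0],[-1,0,0,0,0,0,0],[-1,0,0,0,0,0,0],[-1,0,0,0,0,0,0],[-1,0,0,0,0,0,0],[-1,0,0,0,0,0,0]]]' 40
```

```text
clock: 8.25
ee_pos: [0.3796, -0.3036, 0.0125]
eef_rot: [0.96, -0.279, 0.001, 0.001]
force: [-0.9, 1.4, 3.9]
finger_gap: 0.124
```

```bash
python3 -m pendant '[[[-1,0,0,0,0,0,4],[-1,0,0,0,0,0,12],[-1,0.005,0,0,0,0,20],[-1,0.015,0,0,0,0,28],[-1,0.03,0,0,0,0,36],[-1,0.045,0,0,0,0,41],[-1,0.062,0,0,0,0,44.2],[-1,0.062,0,0,0,0,44.2]]]'; python3 - <<'E'
from h import *
p,q,s=wrist(); save(p,'wrist6'); print(s['finger_gap'],s['ee_pos'],s['force'])
for t in ['tray','hopper','bay_mouth']: print(t,[(np.round(r['location'],4).tolist(),round(r['conf'],2)) for r in bot.place_of(p,t)])
E
```

```text
clock: 9.25
ee_pos: [0.443, -0.3055, 0.0141]
eef_rot: [0.995, 0.103, 0.002, 0.002]
force: [-1.0, -1.0, 8.6]
finger_gap: 0.129
0.12913907444759695 [ 0.44300873 -0.30551837  0.01414475] [-0.99177757 -0.95784806  8.61625942]
tray [([0.5481, -0.2817, 0.0044], 0.64)]
hopper []
bay_mouth []
```

View pics/wrist6.png

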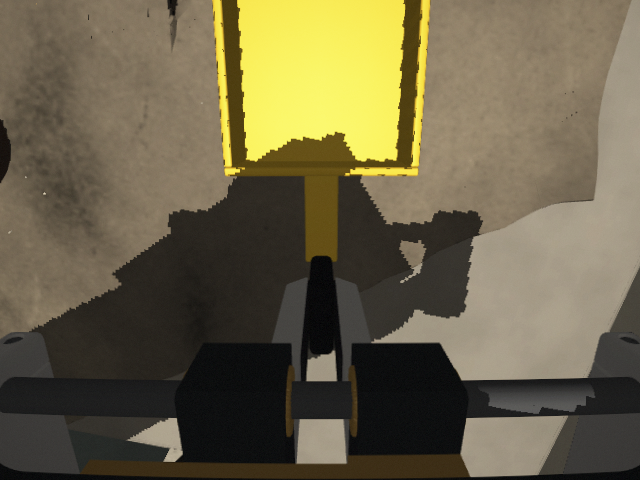

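```bash
python3 -m pendant '[[[-1,0.012,0.0026,0,0,0,0],[-1,0.024,0.0052,0.001,0,0,0],[-1,0.036,0.0078,0.001,0,0,0],[-1,0.048,0.0104,0.001,0,0,0],[-1,0.06,0.013,0.001,0,0,0],[-1,0.06,0.013,0.001,0,0,0]]]'; python3 - <<'E'
from h import *
p,q,s=wrist(); save(p,'wrist7'); print(s['finger_gap'],s['ee_pos'],s['force'])
save(bot.snapshot('scene'),'scene7')
E
```

```text
clock: 10.2
ee_pos: [0.5048, -0.2922, 0.0152]
eef_rot: [0.995, 0.103, 0.004, 0.002]
force: [1.1, 1.2, 1.0]
finger_gap: 0.123
0.12317810647259977 [ 0.50482769 -0.29217075  0.01520395] [1.11438776 1.18917244 0.98847392]
```

View pics/wrist7.png

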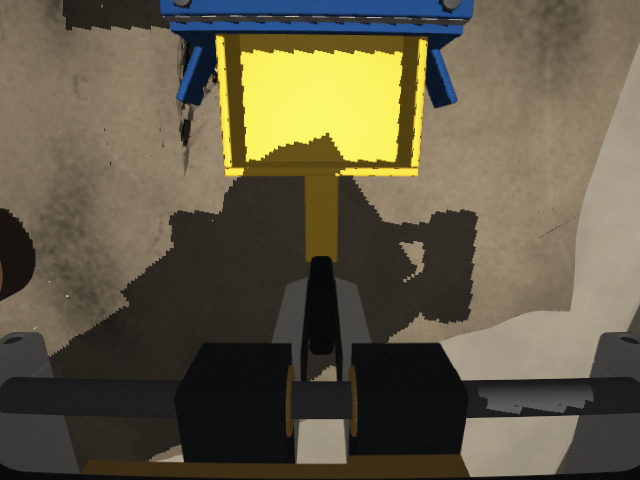

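View pics/scene7.png

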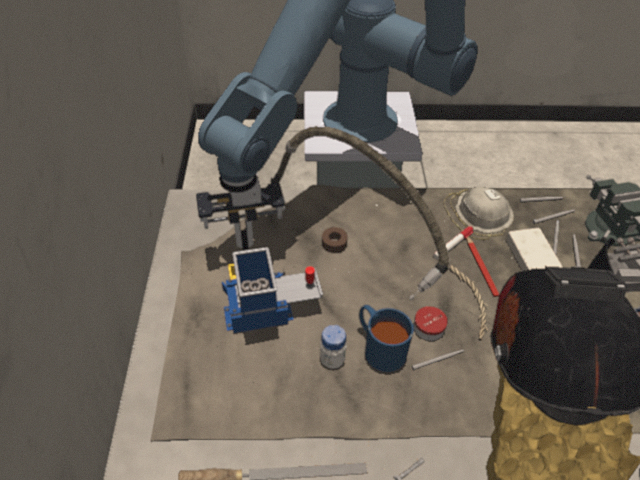

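```bash
python3 -m pendant '[[[-1,0.012,0.0036,0,0,0,0],[-1,0.024,0.0062,0,0,0,0],[-1,0.036,0.0088,0,0,0,0],[-1,0.046,0.011,0,0,0,0],[-1,0.049,0.0115,0,0,0,0],[-1,0.049,0.0115,0,0,0,0]]]'; python3 -m pendant '[[[-1,0.004,0.0008,0,0,0,0],[-1,0.004,0.0008,0,0,0,0]]]'
```

```text
clock: 11.05
ee_pos: [0.5535, -0.2806, 0.0151]
eef_rot: [0.995, 0.102, 0.004, 0.002]
force: [-0.5, -0.2, 1.1]
finger_gap: 0.127
clock: 11.3
ee_pos: [0.5578, -0.2797, 0.0152]
eef_rot: [0.995, 0.102, 0.004, 0.002]
force: [-2.0, 0.1, 2.1]
finger_gap: 0.126
```

```bash
for i in 1 2; do python3 -m pendant '[[[-1,0.003,0.0006,0,0,0,0],[-1,0.003,0.0006,0,0,0,0]]]'; done
```

```text
clock: 11.55
ee_pos: [0.5606, -0.2792, 0.0151]
eef_rot: [0.995, 0.102, 0.004, 0.002]
force: [-3.5, -0.1, 2.9]
finger_gap: 0.126
clock: 11.8
ee_pos: [0.5606, -0.2791, 0.0151]
eef_rot: [0.995, 0.103, 0.0, 0.002]
force: [-16.3, -1.4, 11.0]
finger_gap: 0.123
```

```bash
python3 -m pendant '[[[-1,0,0,0,0,0,0],[-0.3,0,0,0,0,0,0],[-0.3,0,0,0,0,0,0],[-0.3,0,0,0,0,0,0],[-0.3,0,0,0,0,0,0]]]'; python3 - <<'E'
from h import *
p,q,s=wrist(); save(p,'wrist8'); print(s['finger_gap'],s['ee_pos'],s['force'])
E
```

```text
clock: 12.42
ee_pos: [0.5608, -0.279, 0.0151]
eef_rot: [0.995, 0.103, 0.0, 0.002]
force: [0.3, -0.3, 0.3]
finger_gap: 0.346
0.34647076122529136 [ 0.560754   -0.27895859  0.01507099] [ 0.34990286 -0.25269252  0.33010068]
```

View pics/wrist8.png

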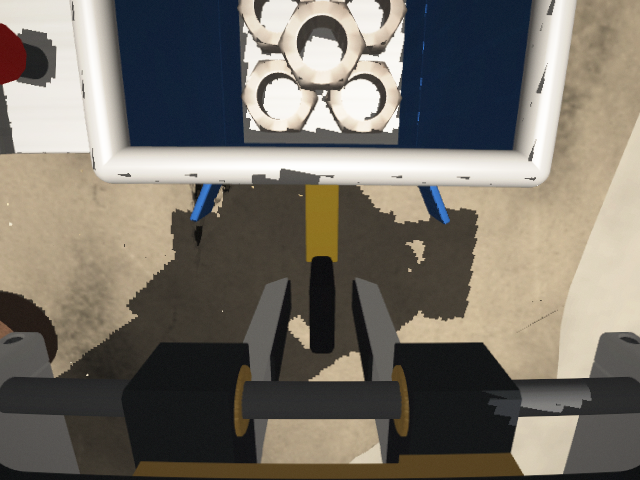

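```bash
python3 -m pendant '[[[-0.3,0,0,0.05,0,0,0],[-0.3,0,0,0.1,0,0,0],[-0.3,0,0,0.16,0,0,0],[0,0.03,0.045,0.16,0,0,0],[0,0.06,0.09,0.16,0,0,0],[0,0.085,0.13,0.16,0,0,0],[0,0.085,0.13,0.16,0,0,0]]]'; python3 - <<'E'
from h import *
p,q,s=wrist(); save(p,'wrist9'); print(s['finger_gap'],s['ee_pos'],s['force'])
print(proj(q,[.646,-.1488,.104]))
p=bot.snapshot('scene');save(p,'scene9')
print([(np.round(r['location'],4).tolist(),round(r['conf'],2)) for r in bot.place_of(p,'gate_knob')])
E
```

```text
clock: 13.35
ee_pos: [0.6468, -0.1463, 0.1749]
eef_rot: [0.994, 0.105, 0.0, 0.001]
force: [-0.7, 0.1, 0.9]
finger_gap: 0.502
0.5017222647247117 [ 0.64675299 -0.14625598  0.17493289] [-0.70336849  0.07177868  0.91919005]
[[323.34022481 251.14133956]]
[([0.6611, -0.2722, 0.0572], 0.68), ([0.6441, -0.1511, 0.0862], 0.66)]
```

View pics/wrist9.png

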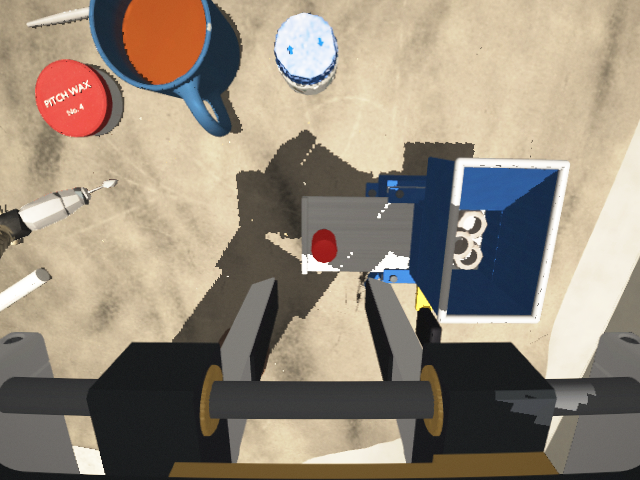

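View pics/scene9.png

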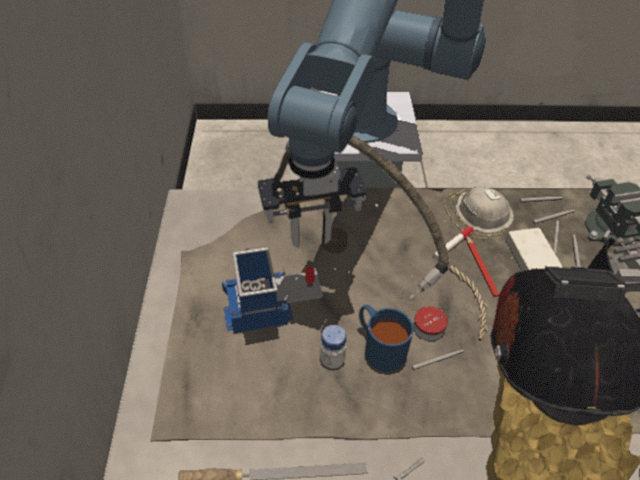

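```bash
python3 -m pendant '[[[0,0,-0.002,-0.04,0,0,0],[0,0,-0.002,-0.07,0,0,0],[0,0,-0.002,-0.095,0,0,0],[0,0,-0.002,-0.107,0,0,0],[0,0,-0.002,-0.109,0,0,0],[0,0,-0.002,-0.109,0,0,0]]]'; python3 - <<'E'
from h import *
p,q,s=wrist(); save(p,'wrist10'); print(s['finger_gap'],s['ee_pos'],s['force'])
p=bot.snapshot('scene');save(p,'scene10')
cv2.imwrite('pics/s10c.png',cv2.cvtColor(cv2.resize(p['pixels'][130:340,200:380],None,fx=2.8,fy=2.8,interpolation=2),cv2.COLOR_RGB2BGR))
E
```

```text
clock: 14.25
ee_pos: [0.6459, -0.1523, 0.067]
eef_rot: [0.995, 0.102, 0.001, 0.002]
force: [0.4, 0.4, -0.1]
finger_gap: 0.505
0.5051518603189208 [ 0.64589129 -0.15231834  0.06704734] [ 0.41449647  0.41801013 -0.14574072]
```

View pics/wrist10.png

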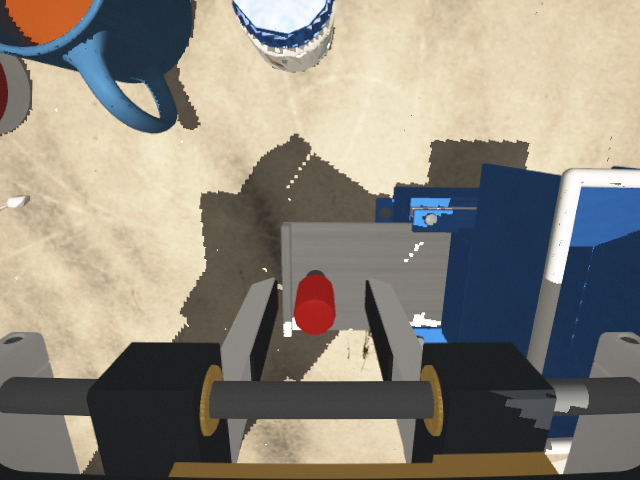

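View pics/s10c.png

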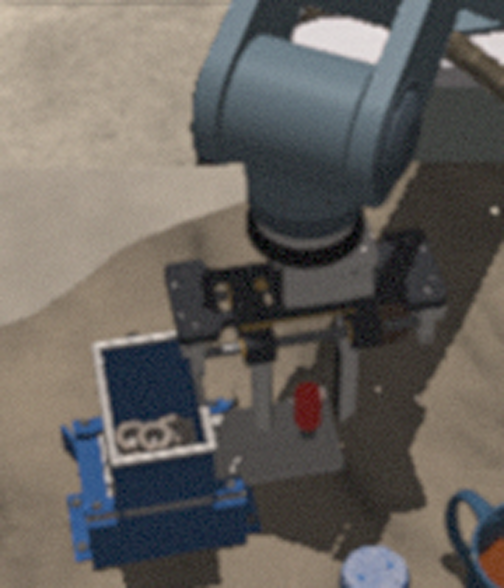

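```bash
python3 -m pendant '[[[0,-0.0006,0.003,0,0,0,0],[-1,-0.0006,0.003,0,0,0,0],[-1,-0.0006,0.003,0,0,0,0],[-1,-0.0006,0.003,0,0,0,0],[-1,-0.0006,0.003,0,0,0,0],[-1,-0.0006,0.003,0,0,0,0]]]' 40; python3 - <<'E'
from h import *
p,q,s=wrist(); save(p,'wrist11'); print(s['finger_gap'],s['ee_pos'],s['force'])
E
```

```text
clock: 15.1
ee_pos: [0.6455, -0.149, 0.0673]
eef_rot: [0.995, 0.102, 0.001, 0.002]
force: [-0.5, 0.2, 0.4]
finger_gap: 0.205
0.20534699255683656 [ 0.64548202 -0.14902868  0.06729197] [-0.49586982  0.15037142  0.39279637]
```

View pics/wrist11.png

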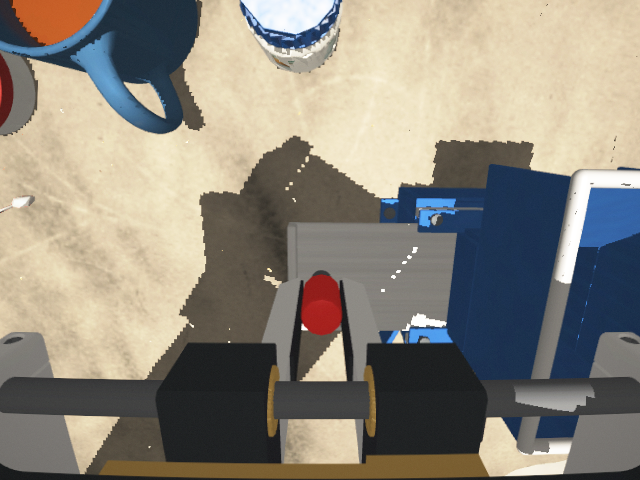

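```bash
python3 -m pendant '[[[-1,-0.002,0.0098,0,0,0,0],[-1,-0.004,0.0196,0,0,0,0],[-1,-0.0061,0.0294,0,0,0,0],[-1,-0.0082,0.0392,0,0,0,0],[-1,-0.0103,0.049,0,0,0,0],[-1,-0.0123,0.0588,0,0,0,0],[-1,-0.0143,0.0685,0,0,0,0],[-1,-0.0143,0.0685,0,0,0,0]]]'; python3 -m pendant '[[[-1,-0.0008,0.0038,0,0,0,0],[-1,-0.0008,0.0038,0,0,0,0]]]';python3 -m pendant '[[[-1,-0.0006,0.003,0,0,0,0],[-1,-0.0006,0.003,0,0,0,0]]]'
```

```text
clock: 16.15
ee_pos: [0.6314, -0.0782, 0.0673]
eef_rot: [0.995, 0.103, 0.002, 0.001]
force: [4.8, 3.6, -2.7]
finger_gap: 0.206
clock: 16.4
ee_pos: [0.6311, -0.0764, 0.0673]
eef_rot: [0.995, 0.103, 0.002, 0.003]
force: [6.1, -7.2, -5.7]
finger_gap: 0.203
clock: 16.65
ee_pos: [0.6311, -0.0764, 0.0673]
eef_rot: [0.995, 0.103, 0.003, 0.006]
force: [5.7, -10.9, -6.6]
finger_gap: 0.205
```

```bash
python3 -m pendant '[[[-1,0,0,0,0,0,0],[-1,0,0,0,0,0,0],[-1,0,0,0,0,0,0],[-1,0,0,0,0,0,0]]]'; python3 - <<'E'
from h import *
p=bot.snapshot('scene');save(p,'scene12')
a=cv2.resize(p['pixels'][130:340,200:380],None,fx=2.8,fy=2.8,interpolation=2)
p=bot.snapshot('top');b=cv2.resize(p['pixels'][140:300,320:450],None,fx=3,fy=3,interpolation=2)
cv2.imwrite('pics/s12c.png',cv2.cvtColor(a,cv2.COLOR_RGB2BGR));cv2.imwrite('pics/t12c.png',cv2.cvtColor(b,cv2.COLOR_RGB2BGR))
p,q,s=wrist(); save(p,'wrist12')
for t in ['nut_0']: print(t,[(np.round(r['location'],4).tolist(),round(r['conf'],2)) for r in bot.place_of(p,t)])
E
```

```text
clock: 17.15
ee_pos: [0.6311, -0.0765, 0.0673]
eef_rot: [0.995, 0.103, 0.003, 0.006]
force: [4.1, -3.9, -3.4]
finger_gap: 0.205
nut_0 [([0.6473, -0.2487, 0.0203], 0.6), ([0.6876, -0.2435, 0.021], 0.55)]
```

View pics/s12c.png

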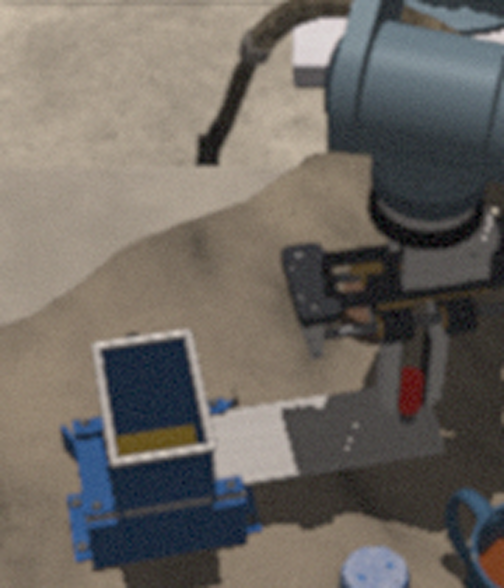

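View pics/t12c.png

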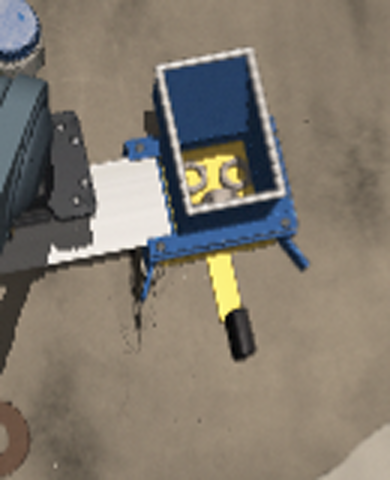

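View pics/wrist12.png

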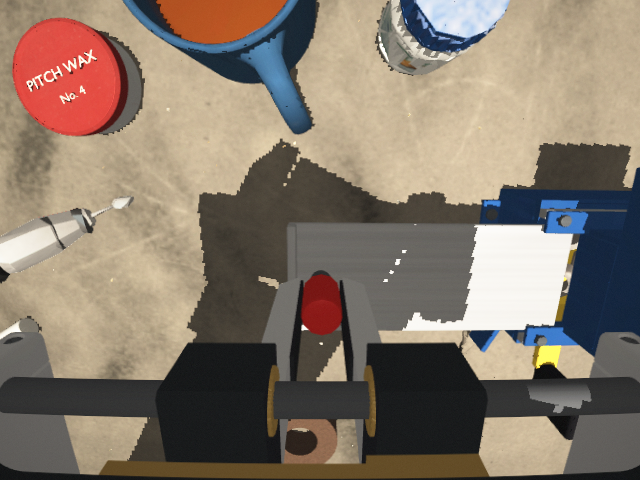

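```bash
python3 -m pendant '[[[-1,0.002,-0.0098,0,0,0,0],[-1,0.004,-0.0196,0,0,0,0],[-1,0.0061,-0.0294,0,0,0,0],[-1,0.0082,-0.0392,0,0,0,0],[-1,0.0103,-0.049,0,0,0,0],[-1,0.0123,-0.0588,0,0,0,0],[-1,0.0143,-0.0685,0,0,0,0],[-1,0.0143,-0.0685,0,0,0,0]]]'; python3 -m pendant '[[[-1,0.0008,-0.0038,0,0,0,0],[-1,0.0008,-0.0038,0,0,0,0]]]';python3 -m pendant '[[[-1,0.0006,-0.003,0,0,0,0],[-1,0.0006,-0.003,0,0,0,0]]]'
```

```text
clock: 18.35
ee_pos: [0.6452, -0.1471, 0.0673]
eef_rot: [0.995, 0.102, 0.002, 0.007]
force: [-2.3, -3.7, 1.9]
finger_gap: 0.204
clock: 18.6
ee_pos: [0.6456, -0.1492, 0.0672]
eef_rot: [0.995, 0.102, 0.002, 0.005]
force: [-4.1, 5.6, 5.3]
finger_gap: 0.207
clock: 18.85
ee_pos: [0.6455, -0.1491, 0.0672]
eef_rot: [0.995, 0.103, 0.001, 0.003]
force: [-5.7, 10.0, 7.0]
finger_gap: 0.204
```

Shut against its stop. I relax the arm, release the knob, rise and withdraw.

```bash
python3 -m pendant '[[[-1,0,0,0,0,0,0],[-0.2,0,0,0,0,0,0],[-0.2,0,0,0,0,0,0],[-0.2,0,0,0,0,0,0],[-0.2,0,0,0,0,0,0],[-0.2,0,0,0,0,0,0]]]'; python3 -m pendant '[[[-0.2,0,0,0.04,0,0,0],[-0.2,0,0,0.09,0,0,0],[-0.2,0,0,0.15,0,0,0],[-0.2,-0.03,-0.05,0.19,0,0,0],[-0.2,-0.07,-0.1,0.2,0,0,0],[-0.2,-0.12,-0.15,0.2,0,0,0],[-0.2,-0.17,-0.19,0.2,0,0,0],[-0.2,-0.2,-0.22,0.2,0,0,0]]]'
python3 - <<'E'
from h import *
p=bot.snapshot('scene');save(p,'scene13')
for t in ['gate_knob','flux_bottle','tea_mug','paste_tin','emery_roll','tray_handle','nut_0']: print(t,[(np.round(r['location'],4).tolist(),round(r['conf'],2)) for r in bot.place_of(p,t)])
p=bot.snapshot('top');save(p,'top13');b=cv2.resize(p['pixels'][140:340,300:450],None,fx=3,fy=3,interpolation=2)
cv2.imwrite('pics/t13c.png',cv2.cvtColor(b,cv2.COLOR_RGB2BGR))
for t in ['gate_knob','flux_bottle','tea_mug','paste_tin','emery_roll','tray_handle','nut_0']: print(t,[(np.round(r['location'],4).tolist(),round(r['conf'],2)) for r in bot.place_of(p,t)])
p,q,s=wrist(); save(p,'wrist13');print(s['ee_pos'],s['force'])
E
```

```text
clock: 19.6
ee_pos: [0.6456, -0.1492, 0.0672]
eef_rot: [0.995, 0.103, 0.001, 0.003]
force: [-0.1, 0.5, 0.1]
finger_gap: 0.396
clock: 20.6
ee_pos: [0.444, -0.3703, 0.2675]
eef_rot: [0.995, 0.103, 0.001, 0.003]
force: [1.0, -0.5, 0.2]
finger_gap: 0.403
gate_knob [([0.6454, -0.1463, 0.0881], 0.78)]
flux_bottle [([0.7858, -0.1018, 0.0011], 0.75)]
tea_mug [([0.7627, -0.0157, 0.0047], 0.82), ([0.481, -0.092, -0.0013], 0.33)]
paste_tin [([0.7137, 0.0938, 0.0014], 0.72)]
emery_roll [([0.4778, -0.092, -0.0027], 0.59)]
tray_handle []
nut_0 []
gate_knob [([0.6479, -0.15, 0.0833], 0.62)]
flux_bottle [([0.7838, -0.1075, -0.0004], 0.76)]
tea_mug [([0.7609, -0.0112, 0.0008], 0.69)]
paste_tin [([0.7169, 0.0928, -0.0005], 0.55)]
emery_roll [([0.4811, -0.0887, -0.0039], 0.68), ([0.6454, -0.1497, 0.0877], 0.2)]
tray_handle []
nut_0 []
[ 0.44577003 -0.36900526  0.26717458] [-0.56127796 -0.31146734  0.62330704]
```

View pics/scene13.png

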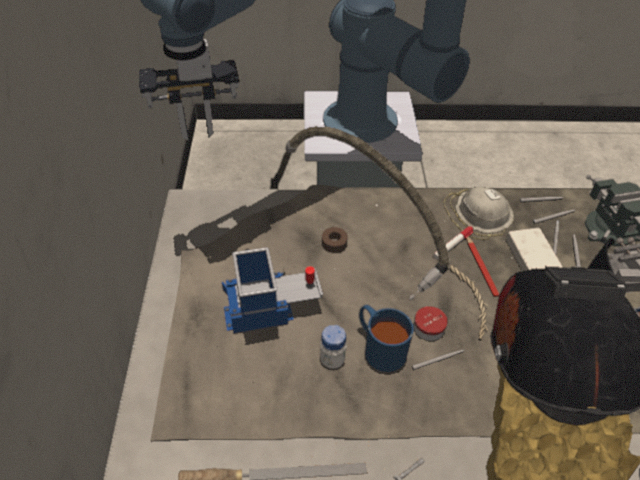

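View pics/t13c.png

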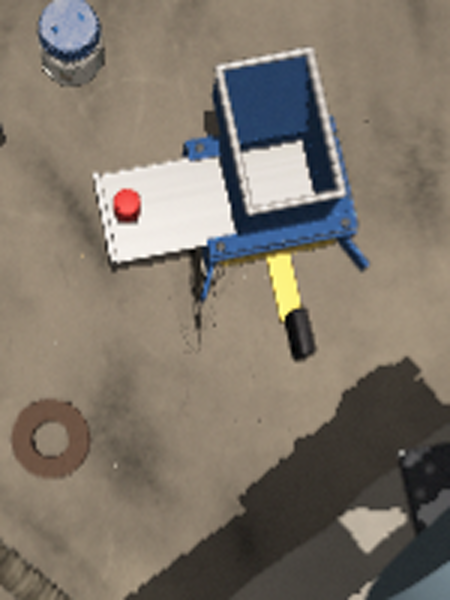

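View pics/wrist13.png

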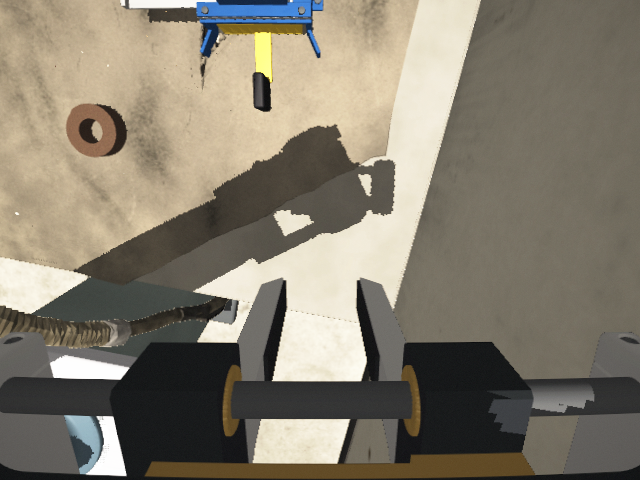

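```bash
python3 - <<'E'
from h import *
t=np.load('top.npz')
print(proj(t,[.5608,-.279,.052]), (proj(t,[.5608,-.279,.052])-[300,140])*3)
a=cv2.imread('pics/top0.png').astype(int);b=cv2.imread('pics/top13.png').astype(int)
d=(abs(a-b).max(2)>60).astype(np.uint8)
n,l,st,c=cv2.connectedComponentsWithStats(cv2.morphologyEx(d,cv2.MORPH_OPEN,np.ones((2,2),np.uint8)))
print([s.tolist() for s in st[1:] if s[4]>8])
E
```

```text
[[399.9535338  248.99456371]] [[299.86060141 326.98369112]]
[[382, 189, 23, 20, 223], [390, 225, 16, 36, 275], [495, 249, 55, 61, 1020], [335, 261, 198, 219, 22435], [523, 264, 76, 79, 2802], [478, 312, 25, 23, 253], [513, 325, 103, 98, 1912], [237, 346, 82, 27, 1164], [321, 356, 23, 18, 198], [469, 367, 7, 4, 23], [213, 370, 18, 5, 58], [609, 387, 18, 9, 91], [180, 395, 76, 55, 2296], [622, 398, 15, 11, 44], [575, 410, 14, 20, 132], [593, 410, 25, 12, 66], [101, 418, 82, 62, 2952], [582, 423, 10, 15, 53], [237, 435, 7, 5, 15], [243, 435, 6, 12, 38], [284, 435, 46, 27, 746], [581, 439, 14, 13, 93], [231, 441, 3, 4, 9], [304, 441, 44, 39, 937], [240, 459, 3, 3, 9], [283, 458, 13, 14, 129], [384, 462, 4, 3, 10], [297, 465, 11, 15, 115], [221, 468, 15, 12, 101], [382, 473, 13, 7, 43]]
```

```bash
python3 -c "
from station import bot
print(bot.close_job(), bot.sense()['clock'])"
```

```text
the job is handed in; nothing more can be done
the job is handed in; nothing more can be done
```

I slid the tray by its handle into the bay, pulled the gate right out so the nuts dropped, pushed it shut again, and handed the job in at about 21 s.

- **Tray:** it stopped against the back stop, where the push force rose to about 16 N, and I then let go of the handle. Afterwards the handle showed in the top picture where I had released it.
- **Gate:** it moved the full 74 mm to its open stop, and shut again to within 0.2 mm of where it started, with about 10 N against the stop.
- **Nuts:** the final pictures show the bin empty, the gate shut and no nut on the bench. Earlier pictures with the gate open show nuts lying on the tray floor. I did not count all five in the tray, because the hopper hides part of it.
- **Other things on the bench:** comparing the top pictures from start and end shows no change at the bottle, mug, tin or emery roll.

**First grasp failed:** the fingertips ended about 27 mm short of what the 22 mm tips-ahead figure gives, by both the scene and wrist pictures. The first close went over the handle and left the tray within about 2 mm of where it stood. I went lower, gripped it properly and carried on.

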